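# Set up a stained-glass panel on the tilting light box

## Robot

A 6-joint arm with a two-finger parallel gripper is mounted at the origin on the work surface. World frame = base frame: x ahead of the robot, y to its left, z up, the work surface at z = 0. Lengths are in m, angles in rad, forces in N, time in s.
With the tool pointing down it reaches from about 0.35 to 0.95 m from the base axis. Payload 17.4 kg.
Tool frame: the origin (TCP) lies on the centre line of the jaws, within the pads' length; the fingertips stand 11 mm ahead of it and the grasp point (between the pads) lies 8 mm behind it; z points along the fingers, y is the line along which they close (so a half turn about z gives the same grasp; the last joint's range is limited). The gripper opens to 93 mm and grips with 3 to 60 N. Pads are 15 mm wide; open, the fingers measure 128 mm over their backs; the gripper's body (75 mm by 188 mm) begins 65 mm behind the grasp point.
Start: joints at [1.182, 0.116, 1.442, -0, 1.584, -0.038], TCP at [0.232, 0.634, 0.23] pointing down, gripper open.
Joint ranges: [-2.83, 2.83], [-0.83, 2.19], [0.07, 2.5], [-1.14, 4.28], [0.01, 3], [-2.97, 2.97]. Speed limits (rad/s): [1.89, 1.89, 2.22, 3.14, 3.14, 3.14].

## Interface

Orientations are given as [roll, pitch, yaw] about the fixed x, y, z axes, in that order (R = Rz(yaw) Ry(pitch) Rx(roll)).
In Python, from station import bot, optics, workorder gives the robot as it stands.
- The arm moves only by the tool move_arm, never from a script. Its argument "commands" is text: rows parted by semicolons, each of 6 numbers parted by spaces: the shift along the tool's x, y, z in units of 400 mm (1.0 is 400 mm), then the turn, a rotation vector about the tool's x, y, z in units of pi rad (1.0 is pi rad). In form: dx dy dz wx wy wz; .... A call has 1 to 20 rows; each row is the pose to reach, as a shift and turn from the pose commanded when the call began, along the tool's axes at that moment, turning the shorter way round; what a row does not reach only later rows make up. A row lasts 1/10 s, in which the tool goes at most 50 mm and 8.59 degrees, less where a joint would pass 70% of its speed; a pose out of reach is approached as far as the arm can. A call with a number of a shift or a turn outside -1 to 1 is refused whole. A call with a gripper value outside its range is refused whole. "grip" is the opening, from 0 (shut) to 1 (fully open), set as the call begins (left out, the last holds). The fingers move at their own pace and stop on an object; "squeeze" is the grip in N (left out, the last holds). Time passes only in rows, so rows that repeat a pose let the fingers close. It gives the time, the measured TCP pose, the force, the opening and the grip force at its end, in the units of the state.
- bot.sense(): the state, without advancing time (a new reading comes with each control period).
- optics.read_camera(name): name is "side" or "top" or "wrist"; returns (picture, depth): 400x640x3 uint8, red, green, blue; 400x640 float32, m along the optical axis (not along the pixel's ray), 0 where there is no reading.
- optics.get_calibration(name): a dict with "fovy" (degrees; the focal length in pixels is half the picture's height over the tangent of half this angle, whatever the lens; pixels are square), "cx", "cy" (the principal point, pixels), "world_from_camera" (4x4, takes a point from camera to world coordinates); the wrist camera has in their place "mount" (4x4, takes a point from camera to tool coordinates, whose origin is the TCP and whose axes are the flange's). Camera axes: x right, y up, looking along -z (the intrinsics and any distortion apply to the point x, -y, -z); pixel columns grow to the right and rows downward; lengths in m; the calibration is good to about 2 mm. The wrist camera is an equidistant fisheye: a pixel r from the principal point sees the ray r / f radians off the axis. A picture is of the moment at which its call begins: read the wrist's pose just before it. get_calibration takes no time and is no camera call.
- workorder.job_done(): hands the job in; it is judged then, once.
The state is a dict: "time": time; "joints": joint angles; "joint_vel": joint speeds; "joint_torque": joint torques, N m; "ee_pos": TCP position; "tcp_rot": TCP orientation; "force": force on the tool from outside, world axes, zero at the start; "wrist_torque": the same for the moment, N m; "width": finger opening in m; "grasp_force": force on a finger pad.
Only numpy, scipy, OpenCV 4.12 (cv2) and the standard library are available. Lean on these libraries where they do the work, as an engineer would, in place of code of your own. Each camera call takes 0.05 s, during which the arm holds its last target. There are 200 camera calls.

## Task

Get the light box ready for inspecting a stained-glass panel: first clear the scrub brush off the light board into the blue tool tray, then raise the board by its red tab to 55 degrees, where its stiff hinge will hold it. Then pull the amber panel up out of its pocket in the wooden rack and lean it on the board, straight, with its bottom edge on the wooden ledge and its face flat against the board. Do not drop the glass, and leave the blue panel, the bottle and the spool where they are.

Things in the scene. Friction and masses are not known exactly. Their poses are not given: they have to be found in the camera images.
- light_box: white fixed base of the light box, 150 (x) x 220 (y) x 48 mm high. Origin: centre of its underside; the ledge and hinge are on its +x edge, the red tab on its -x side (towards the robot).
- light_board (a joint): angle of the grey light board, rad above level: 0 = lying flat on the base, as at the start, grows as the tab end is raised; wanted 0.96 (55 degrees), stop at 1.4. The hinge is stiff and stays where left; about 9 N upward at the tab moves it.
- board_hinge (a point): middle of the hinge line (frame turns with the grey light board): +x end of its underside, 50 mm above the table. Board: 155 mm along its own -x from here, 220 wide (y), 14 thick (z), white lit face on top. Wooden ledge on the face at the hinge end: x -12 to 0, z 14 to 32 mm, full width; a seated panel has its bottom edge at x = -12 and its back on z = 14 mm.
- board_tab (a point): centre of the red pull tab at the board's free end (frame turns with the board), 36 mm wide (y), 32 mm long (x), 12 mm thick; it overhangs the base, 172 mm from the hinge line. Can be pinched across its width from above.
- brush: scrub brush with pale wooden back and black underside, 42 (x) x 130 (y) x 38 mm high, lying on the board. Origin: centre of its underside.
- tray: blue open tool tray, fixed, 160 (x) x 220 (y) x 35 mm high, walls and floor 6 mm. Origin: centre of its underside.
- rack: fixed wooden rack with two upright pockets, 115 mm apart (y = -57.5 and +57.5 mm), each 19 (x) x 66 (y) mm inside, floor at z = 12, rim at z = 67 mm. Origin: centre of its underside.
- amber_panel: amber and orange stained-glass panel with a brass frame, 12 thick (x) x 60 wide (y) x 200 mm tall (z), 0.25 kg, upright in one of the two pockets. Origin: centre of its bottom edge; z runs up the panel. Can be held across its width near the top. On the board its top stands 57 mm past the board's free edge and 25 mm past the end of the red tab.
- blue_panel: blue and teal panel of the same size with a dark lead frame, in the other pocket; stays there.
- bottle: brown glass bottle, 56 mm across, 140 mm tall, standing. Origin: centre of its underside.
- spool: empty metal solder spool, 64 mm across, 50 mm tall, standing. Origin: centre of its underside.

How it is judged:
By the outcome, as a careful person would: the job done as asked, in the order asked, and still so for the second after the job is handed in, with the robot touching nothing.
It also fails if it takes over 72 s, if anything falls off the work surface, if the arm or the gripper's body presses on something with over 40 N, if the wrist force passes 120 N, or if a joint passes its speed limit or range.

## Working session

There is one attempt and no reset: what is moved stays moved. The work goes in short steps, Python scripts to look and compute and a tool call to move; the robot and the scene stay as the last step left them, time stands still between calls to the robot, and variables do not carry over. Pictures are saved under pics/ and viewed, at most 10 in all, crops included, and the job is handed in when it is done.

Besides the shell and the picture viewer there is one more tool, called after "Emit:" as name(argument=value, ...), one argument or row to a line, values as JSON. move_arm: Moves the arm, as the interface text tells. Its arguments: {"type":"object","properties":{"commands":{"type":"string"},"grip":{"type":"number"},"squeeze":{"type":"number"}},"required":["commands"]}

```bash
ls; mkdir -p pics; python3 - <<'E'
from station import bot, optics
import cv2,numpy as np
s=bot.sense(); print(s)
for n in ("side","top","wrist"):
    c=optics.get_calibration(n); print(n,c)
    p,d=optics.read_camera(n); np.savez(f"pics/{n}0.npz",p=p,d=d)
    cv2.imwrite(f"pics/{n}0.png",p[:,:,::-1])
E
```

```text
pics
{'time': 0.0, 'joints': array([ 1.18222095e+00,  1.16474825e-01,  1.44226665e+00, -1.73878218e-05,
        1.58400539e+00, -3.77812680e-02]), 'joint_vel': array([ 1.25947960e-03, -3.60693726e-04,  5.10923347e-04,  1.68401810e-04,
       -6.76688887e-05, -7.15335731e-04]), 'joint_torque': array([ 1.44596452e-03, -7.21297288e+01, -6.22596073e+01,  7.80656445e-02,
        2.38980423e-02, -9.27838823e-05]), 'ee_pos': array([0.2318865 , 0.63371075, 0.22891184]), 'tcp_rot': array([-3.14043861e+00, -2.62230592e-05,  2.79079831e+00]), 'force': array([-0.18476304, -0.17694908, -0.62387411]), 'wrist_torque': array([0.01508604, 0.04683127, 0.0108169 ]), 'grasp_force': 0.0, 'width': 0.09310546776830564}
side {'fovy': 47.529928862646194, 'cx': 320.54172445832205, 'cy': 197.25928075350365, 'world_from_camera': array([[ 0.95239462,  0.21447207, -0.21667077,  0.36548507],
       [-0.30440039,  0.62962651, -0.71478029, -0.77604595],
       [-0.01687875,  0.74670757,  0.66493828,  0.8099319 ],
       [ 0.        ,  0.        ,  0.        ,  1.        ]])}
top {'fovy': 45.046244780420096, 'cx': 319.7211630996651, 'cy': 201.6824936524966, 'world_from_camera': array([[-0.00310473,  0.99856927, -0.05338323,  0.53695296],
       [-0.99998336, -0.00284074,  0.00502036, -0.0125787 ],
       [ 0.00486153,  0.05339793,  0.99856148,  1.31090486],
       [ 0.        ,  0.        ,  0.        ,  1.        ]])}
wrist {'fovy': 65.70646984690485, 'cx': 315.28389843952283, 'cy': 199.79489114220132, 'mount': array([[ 8.33473098e-04,  9.63163702e-01,  2.68914461e-01,
         7.35138846e-02],
       [ 9.99999563e-01, -9.16446804e-04,  1.83015678e-04,
        -4.00548125e-04],
       [ 4.22719857e-04,  2.68914192e-01, -9.63164046e-01,
        -1.56269144e-01],
       [ 0.00000000e+00,  0.00000000e+00,  0.00000000e+00,
         1.00000000e+00]])}
```

View pics/top0.png

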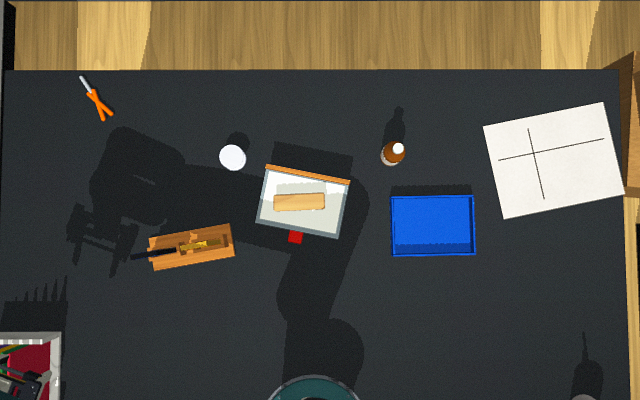

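View pics/side0.png

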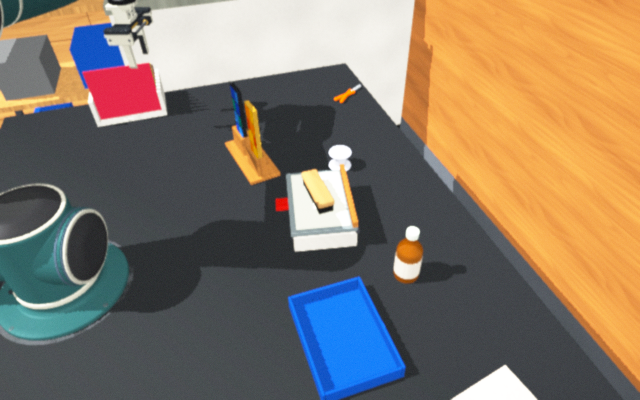

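Top view: ledge (266,166)–(350,182), tab (296,237), brush (299,202), tray (432,225), rack (192,247) with the blue panel to the left and amber to the right, bottle (393,153), spool (232,157). I'll measure from the depth clouds.

```bash
cat > h.py <<'E'
import numpy as np,cv2
from station import bot,optics
from scipy.spatial.transform import Rotation as R
def cloud(n,p,d):
    c=optics.get_calibration(n); f=200/np.tan(np.radians(c["fovy"]/2))
    v,u=np.mgrid[:400,:640]
    P=np.stack([(u-c["cx"])/f*d,-(v-c["cy"])/f*d,-d],-1)
    T=c["world_from_camera"]; return P@T[:3,:3].T+T[:3,3]
def grab(n,save=None):
    p,d=optics.read_camera(n)
    if save: cv2.imwrite(f"pics/{save}.png",p[:,:,::-1])
    return p,d,cloud(n,p,d),cv2.cvtColor(p,cv2.COLOR_RGB2HSV)
def rect(X): # world xy -> centre, size, edge angle
    c,s,a=cv2.minAreaRect(X[:,:2].astype(np.float32)*1000); return np.round(c,1),np.round(s,1),round(a,2)
def Rtool(s=None):
    s=s or bot.sense(); return R.from_euler('xyz',s["tcp_rot"])
E
python3 - <<'E'
from h import *
for n in ("side","top"):
    z=np.load(f"pics/{n}0.npz"); p,d=z["p"],z["d"]; W=cloud(n,p,d); h=cv2.cvtColor(p,cv2.COLOR_RGB2HSV)
    H,S,V=[h[...,i].astype(int) for i in range(3)]
    x,y,zz=[W[...,i] for i in range(3)]
    ok=(d>0)&(x>.25)&(x<.95)&(abs(y)<.6)
    def show(name,m):
        m=cv2.morphologyEx((m&ok).astype(np.uint8),cv2.MORPH_OPEN,np.ones((2,2)))>0
        Q=W[m]
        if len(Q)<5: print(name,len(Q));return
        print(n,name,len(Q),rect(Q),"zpct",np.round(np.percentile(Q[:,2],[5,50,95])*1000,1), "mean",np.round(Q.mean(0)*1000,1))
    region=(x>.35)&(x<.8)
    lb=(x>.48)&(x<.78)&(y>-.12)&(y<.2)
    show("tab",lb&((H<6)|(H>174))&(S>180)&(V>100))
    show("brush",lb&(zz>.085)&(zz<.12)&(S>60))
    show("ledge",lb&(zz>.073)&(zz<.1)&(S>130)&(H>8)&(H<20))
    show("board",lb&(zz>.055)&(zz<.072))
    show("tray",(H>105)&(H<125)&(S>180)&(y<-.1)&(zz>.025))
    show("rack",(y>.15)&(y<.5)&(x<.62)&(zz>.055)&(zz<.075)&(S>100))
    show("amber",(y>.15)&(y<.5)&(x<.65)&(zz>.1)&(H>12)&(H<35)&(S>120))
    show("ambertop",(y>.15)&(y<.5)&(x<.65)&(zz>.195)&(H>8)&(H<40)&(S>60))
    show("anyhi",(y>.15)&(y<.5)&(x<.65)&(zz>.195))
    show("alltop y<.28",(y>.15)&(y<.31)&(x<.65)&(zz>.195))
    show("bottle",(y>-.35)&(y<-.1)&(x>.65)&(zz>.03)&(zz<.2))
    show("spool",(y>.15)&(y<.35)&(x>.65)&(zz>.03)&(zz<.1))
E
```

```text
side tab 157 (array([515.8,  51.9]), array([58.8, 29.8]), 79.63) zpct [-2.8 58.4 61.5] mean [513.6  40.7  53.4]
side brush 669 (array([ 525.5, -288.3]), array([1024. ,   73.1]), 75.92) zpct [ 87.2  98.9 101.4] mean [600.3  16.3  99.4]
side ledge 99 (array([ 493.7, -356.9]), array([871. ,  97.8]), 66.59) zpct [-3.5 80.3 95.7] mean [625.9 -50.8  80.1]
side board 3025 (array([ 532. , -327.9]), array([938.3, 183.7]), 80.69) zpct [57.5 61.9 65.9] mean [590.   -3.6  65.5]
side tray 1458 (array([ 518.9, -486. ]), array([623.8, 204.2]), 80.25) zpct [ 4.  31.4 34.6] mean [ 542.3 -338.2   30.9]
side rack 291 (array([ 453.2, -183.1]), array([1195.6,   86.4]), 85.72) zpct [53.3 63.  72.7] mean [486.1 283.3  67.8]
side amber 396 (array([451.9, -63.7]), array([1434.8,   29.1]), 81.92) zpct [ -2.7 165.4 209.7] mean [500.3 268.2 153.1]
side ambertop 105 (array([523.1, 441.2]), array([414.9,  26.5]), 81.6) zpct [ -2.6 208.  210.8] mean [500.5 279.2 191.8]
side anyhi 194 (array([515.6, 513.3]), array([555.4,  62.8]), 81.74) zpct [ -2.5 207.2 210.5] mean [490.9 330.4 192.3]
side alltop y<.28 105 (array
[... 1046 characters left out ...]
06 (array([512.7, 165.9]), array([ 13.1, 360. ]), 9.84) zpct [ 10.9 208.5 214.1] mean [494.9 268.  165.5]
top ambertop 156 (array([490.9, 291.1]), array([ 12.2, 105.9]), 11.0) zpct [ 11.  210.3 214.1] mean [493.6 275.6 174.9]
top anyhi 321 (array([499.9, 238.6]), array([ 13.5, 507.5]), 9.92) zpct [  4.3 209.9 214.4] mean [483.2 333.9 178.2]
top alltop y<.28 156 (array([490.9, 291.1]), array([ 12.2, 105.9]), 11.0) zpct [ 11.  210.3 214.1] mean [493.6 275.6 174.9]
top bottle 453 (array([ 730. , -218.8]), array([50.9, 74.1]), 7.4) zpct [  1.   95.8 140.6] mean [ 724.2 -207.1   92.3]
top spool 450 (array([651.4, 104.9]), array([322.3,  61.2]), 56.5) zpct [ 7.3 49.3 54.3] mean [721.9 211.4  54.8]
```

```bash
python3 - <<'E'
from h import *
for n in ("side","top"):
    z=np.load(f"pics/{n}0.npz"); p,d=z["p"],z["d"]; W=cloud(n,p,d); h=cv2.cvtColor(p,cv2.COLOR_RGB2HSV)
    H,S,V=[h[...,i].astype(int) for i in range(3)]
    x,y,zz=[W[...,i] for i in range(3)]
    ok=(d>0)&(x>.25)&(x<.95)&(abs(y)<.6)
    def show(name,m):
        m=m&ok; k,l,st,_=cv2.connectedComponentsWithStats(m.astype(np.uint8))
        m=l==1+np.argmax(st[1:,4])
        Q=W[m]; 
        print(n,name,len(Q),rect(Q),"z",np.round(np.percentile(Q[:,2],[5,50,95])*1000,1), "mean",np.round(Q.mean(0)*1000,1))
    lb=(x>.48)&(x<.78)&(y>-.12)&(y<.2)
    show("tab",lb&((H<6)|(H>174))&(S>180)&(V>100)&(zz>.053)&(zz<.075))
    show("brush",lb&(zz>.093)&(zz<.11))
    show("ledge",lb&(zz>.077)&(zz<.09)&(x>.63))
    show("board",lb&(zz>.055)&(zz<.075)&(S<90))
    show("tray",(H>105)&(H<125)&(S>180)&(y<-.1)&(zz>.025)&(zz<.045))
    show("rack",(y>.15)&(y<.5)&(x<.62)&(zz>.06)&(zz<.075)&(S>100))
    show("ambertop",(y>.15)&(y<.5)&(x<.65)&(zz>.20)&(zz<.22)&(H>8)&(H<40)&(S>60))
    show("amberface",(y>.15)&(y<.5)&(x<.65)&(zz>.09)&(zz<.22)&(H>8)&(H<40)&(S>60))
    show("anyhi",(y>.15)&(y<.5)&(x<.65)&(zz>.203)&(zz<.22))
    show("bottle",(y>-.35)&(y<-.1)&(x>.65)&(zz>.03)&(zz<.15))
    show("spool",(y>.15)&(y<.35)&(x>.65)&(zz>.045)&(zz<.06))
E
```

```text
side tab 135 (array([511.7,  41.8]), array([37.3, 29.7]), 77.23) z [54.6 59.  61.6] mean [511.9  39.9  58.7]
side brush 610 (array([601. ,  31.1]), array([ 41.5, 131.2]), 2.35) z [ 95.9  99.2 101.4] mean [600.4  25.4  99.1]
side ledge 297 (array([673.3,   9. ]), array([219.7,  12.7]), 78.66) z [77.5 79.6 81.8] mean [671.7   1.   79.6]
side board 2895 (array([602.6,  23.5]), array([225.6, 153.9]), 78.96) z [59.1 62.  64.9] mean [592.7   2.7  62.1]
side tray 1480 (array([ 541.9, -321.6]), array([161.3, 222.1]), 0.94) z [26.  32.  34.8] mean [ 541.2 -336.1   31.4]
side rack 150 (array([495.7, 265. ]), array([35.5, 83.3]), 11.86) z [61.1 64.  71.9] mean [494.4 253.7  64.7]
side ambertop 91 (array([495.8, 266.4]), array([13.4, 64. ]), 8.57) z [201.  208.7 210.8] mean [495.8 261.6 207.4]
side amberface 460 (array([496.1, 265.9]), array([14.2, 65.3]), 10.52) z [ 96.9 162.4 209.5] mean [495.4 254.9 158.7]
side anyhi 78 (array([495.8, 266.4]), array([13.4, 64. ]), 8.57) z [204.  209.  210.9] mean [495.9 263.  208.4]
side bottle 994 (array([ 726.1, -220.7]), array([41.8, 56.3]), 58.4) z [ 36.6
[... 694 characters left out ...]
0.5 -321.1   33.1]
top rack 239 (array([497.5, 269.9]), array([34.9, 82.4]), 10.42) z [62.2 66.3 70.7] mean [498.4 265.9  66.5]
top ambertop 155 (array([497.4, 270. ]), array([12.9, 60.8]), 10.12) z [207.8 211.7 214.7] mean [497.4 269.3 211.2]
top amberface 212 (array([497.5, 269.5]), array([12.9, 62. ]), 10.23) z [116.2 210.1 214.2] mean [498.6 262.3 194.8]
top anyhi 159 (array([477.1, 382.6]), array([12.8, 60.2]), 10.1) z [206.2 210.9 214.9] mean [477.1 382.  210.7]
top bottle 453 (array([ 731.1, -207.8]), array([53.4, 55.6]), 86.75) z [ 46.8  95.8 140.6] mean [ 726.1 -203.6   97.8]
top spool 431 (array([726.5, 215.3]), array([61.9, 61.2]), 4.02) z [46.  49.7 54.1] mean [725.6 215.   49.8]
```

```bash
cat >> h.py <<'E'
def pose(x,y,z,yaw,tilt=0,box=None):
    """mm/deg; tool down with yaw, then tilted by +tilt about the axis at angle box+90 deg"""
    r=R.from_euler('xyz',[180,0,yaw],degrees=True)
    if tilt:
        a=np.radians(box+90); r=R.from_rotvec(np.radians(tilt)*np.array([np.cos(a),np.sin(a),0]))*r
    return np.array([x,y,z])/1000.,r
def plan(ts,start=None):
    s=bot.sense()
    p0,r0=start or (s["ee_pos"],Rtool(s)); 
    for p,r in ts:
        d=r0.inv().apply(p-p0)/.4; w=(r0.inv()*r).as_rotvec()/np.pi
        print(" ".join(f"{v:.3f}" for v in np.r_[d,w]), f"  |d|={np.linalg.norm(d)*400:.0f}mm {np.linalg.norm(w)*180:.1f}deg")
E
python3 - <<'E'
from h import *
plan([pose(232,634,330,160),pose(480,250,330,92.5)])
plan([pose(602,33,150,92.5),pose(602,33,86,92.5)],pose(480,250,330,92.5))
E
```

```text
0.000 0.000 -0.252 -0.000 -0.000 -0.001   |d|=101mm 0.1deg
-0.912 -0.688 -0.252 -0.000 0.000 0.374   |d|=468mm 67.4deg
-0.555 0.281 0.450 0.000 0.000 0.000   |d|=307mm 0.0deg
-0.555 0.281 0.610 0.000 0.000 0.000   |d|=349mm 0.0deg
```

Emit:
move_arm(
  commands="0 0 -0.25 0 0 0;0 0 -0.25 0 0 0;0 0 -0.25 0 0 0;-0.912 -0.688 -0.252 0 0 0.375;-0.912 -0.688 -0.252 0 0 0.375;-0.912 -0.688 -0.252 0 0 0.375;-0.912 -0.688 -0.252 0 0 0.375;-0.912 -0.688 -0.252 0 0 0.375;-0.912 -0.688 -0.252 0 0 0.375;-0.912 -0.688 -0.252 0 0 0.375;-0.912 -0.688 -0.252 0 0 0.375;-0.912 -0.688 -0.252 0 0 0.375;-0.912 -0.688 -0.252 0 0 0.375;-0.912 -0.688 -0.252 0 0 0.375;-0.912 -0.688 -0.252 0 0 0.375;-0.912 -0.688 -0.252 0 0 0.375",
  grip=1,
  squeeze=25,
)

```text
time: 1.75
ee_pos: [0.4794, 0.2512, 0.3304]
tcp_rot: [-3.141, -0.0, 1.614]
force: [-0.1, 0.1, 0.1]
width: 0.093
grasp_force: 0.0
```

```bash
python3 - <<'E'
from h import *
s=bot.sense();print(s["time"],s["ee_pos"],np.degrees(s["tcp_rot"]),s["joints"])
plan([pose(602,33,130,92.5),pose(602,33,86,92.5)])
E
```

```text
1.75 [0.47936521 0.25123575 0.33040493] [-1.79992686e+02 -9.17142226e-03  9.24954118e+01] [ 4.35502006e-01 -1.84119939e-01  1.57289213e+00  2.00003694e-04
  1.75287729e+00  3.91985054e-01]
-0.559 0.283 0.501 -0.000 -0.000 -0.000   |d|=321mm 0.0deg
-0.559 0.283 0.611 -0.000 -0.000 -0.000   |d|=350mm 0.0deg
```

Emit:
move_arm(
  commands="-0.559 0.283 0.5 0 0 0;-0.559 0.283 0.5 0 0 0;-0.559 0.283 0.5 0 0 0;-0.559 0.283 0.5 0 0 0;-0.559 0.283 0.5 0 0 0;-0.559 0.283 0.5 0 0 0;-0.559 0.283 0.5 0 0 0;-0.559 0.283 0.5 0 0 0;-0.559 0.283 0.5 0 0 0;-0.559 0.283 0.55 0 0 0;-0.559 0.283 0.58 0 0 0;-0.559 0.283 0.6 0 0 0;-0.559 0.283 0.611 0 0 0;-0.559 0.283 0.611 0 0 0;-0.559 0.283 0.611 0 0 0",
)

```text
time: 3.25
ee_pos: [0.6027, 0.0316, 0.0867]
tcp_rot: [3.141, -0.0, 1.613]
force: [-0.2, 0.3, 0.4]
width: 0.0934
grasp_force: 0.0
```

Emit:
move_arm(
  commands="0 0 0 0 0 0;0 0 0 0 0 0;0 0 0 0 0 0;0 0 0 0 0 0;0 0 0 0 0 0;0 0 0 0 0 0;0 0 0 0 0 0;0 0 0 0 0 0",
  grip=0,
  squeeze=25,
)

```text
time: 4.05
ee_pos: [0.6024, 0.0314, 0.086]
tcp_rot: [-3.142, 0.0, 1.613]
force: [0.2, -0.5, 0.0]
width: 0.0418
grasp_force: 25.0
```

```bash
python3 - <<'E'
from h import *
s=bot.sense();print(s["time"],s["ee_pos"],np.degrees(s["tcp_rot"]),s["width"],s["grasp_force"],s["force"])
plan([pose(602,33,170,92.5),pose(560,-200,130,91),pose(542,-320,100,91),pose(542,-320,30,91)])
E
```

```text
4.05 [0.60244616 0.03142698 0.08603382] [-1.79997263e+02  1.24950716e-03  9.23995999e+01] 0.0417717481423441 24.99985098838806 [ 0.20811359 -0.51015144  0.01932115]
0.004 -0.001 -0.210 -0.000 0.000 -0.001   |d|=84mm 0.1deg
-0.574 -0.130 -0.110 -0.000 0.000 0.008   |d|=239mm 1.4deg
-0.871 -0.188 -0.035 -0.000 0.000 0.008   |d|=357mm 1.4deg
-0.871 -0.188 0.140 -0.000 0.000 0.008   |d|=361mm 1.4deg
```

Emit:
move_arm(
  commands="0 0 -0.1 0 0 0;0 0 -0.21 0 0 0;0 0 -0.21 0 0 0;-0.1 -0.022 -0.21 0 0 0;-0.2 -0.045 -0.18 0 0 0.005;-0.3 -0.07 -0.16 0 0 0.008;-0.4 -0.09 -0.14 0 0 0.008;-0.5 -0.11 -0.12 0 0 0.008;-0.6 -0.13 -0.1 0 0 0.008;-0.7 -0.155 -0.08 0 0 0.008;-0.8 -0.175 -0.05 0 0 0.008;-0.86 -0.188 -0.03 0 0 0.008;-0.871 -0.188 0.02 0 0 0.008;-0.871 -0.188 0.07 0 0 0.008;-0.871 -0.188 0.11 0 0 0.008;-0.871 -0.188 0.13 0 0 0.008;-0.871 -0.188 0.14 0 0 0.008;-0.871 -0.188 0.14 0 0 0.008;-0.871 -0.188 0.14 0 0 0.008",
)

```text
time: 5.95
ee_pos: [0.5423, -0.3199, 0.0309]
tcp_rot: [3.141, 0.001, 1.588]
force: [-0.3, 0.0, 0.2]
width: 0.0417
grasp_force: 25.0
```

Emit:
move_arm(
  commands="0 0 0 0 0 0;0 0 0 0 0 0;0 0 0 0 0 0;0 0 0 0 0 0;0 0 0 0 0 0;0 0 -0.1 0 0 0;0 0 -0.2 0 0 0;0 0 -0.3 0 0 0;0 0 -0.3 0 0 0",
  grip=0.7,
)

```text
time: 6.85
ee_pos: [0.5436, -0.3209, 0.1564]
tcp_rot: [3.135, 0.005, 1.587]
force: [0.5, -1.6, -0.4]
width: 0.0647
grasp_force: 0.0
```

```bash
python3 - <<'E'
from h import *
s=bot.sense();print(s["time"],s["ee_pos"],np.degrees(s["tcp_rot"]),s["width"])
p,d,W,h=grab("top","top1")
x,y,z=W[...,0],W[...,1],W[...,2]
m=(d>0)&(h[...,0]<30)&(h[...,1]>50)&(y<-.2)&(y>-.45)&(x>.44)&(x<.64)&(z<.07)
print(m.sum(), rect(W[m]) if m.sum()>5 else '', np.median(W[m][:,2]))
plan([pose(511.5,44,220,168.6)])
plan([pose(511.5,44,110,168.6),pose(511.5,44,51,168.6)],pose(511.5,44,220,168.6))
E
```

```text
6.85 [ 0.54358303 -0.32090615  0.15644037] [179.61268511   0.25915855  90.95694007] 0.06473359429944162
443 (array([ 574.2, -287.3]), array([104.2,  99.9]), 1.61) 0.043132360586762175
0.912 -0.062 -0.170 0.000 0.002 -0.431   |d|=372mm 77.6deg
0.000 -0.000 0.275 0.000 0.000 0.000   |d|=110mm 0.0deg
0.000 -0.000 0.422 0.000 0.000 0.000   |d|=169mm 0.0deg
```

Emit:
move_arm(
  commands="0.91 -0.062 -0.17 0 0 -0.431;0.91 -0.062 -0.17 0 0 -0.431;0.91 -0.062 -0.17 0 0 -0.431;0.91 -0.062 -0.17 0 0 -0.431;0.91 -0.062 -0.17 0 0 -0.431;0.91 -0.062 -0.17 0 0 -0.431;0.91 -0.062 -0.17 0 0 -0.431;0.91 -0.062 -0.17 0 0 -0.431;0.91 -0.062 -0.17 0 0 -0.431;0.91 -0.062 -0.17 0 0 -0.431;0.91 -0.062 -0.17 0 0 -0.431;0.91 -0.062 -0.17 0 0 -0.431;0.91 -0.062 -0.17 0 0 -0.431",
)

```text
time: 8.2
ee_pos: [0.511, 0.0432, 0.2176]
tcp_rot: [-3.141, -0.001, 2.938]
force: [0.0, 0.8, -0.1]
width: 0.0653
grasp_force: 0.0
```

```bash
python3 - <<'E'
from h import *
s=bot.sense();print(s["time"],s["ee_pos"],np.degrees(s["tcp_rot"]),s["width"],s["joints"])
p,d,W,h=grab("wrist","wrist1")
c=optics.get_calibration("wrist"); f=200/np.tan(np.radians(c["fovy"]/2))
v,u=np.mgrid[:400,:640]; a=np.stack([u-c["cx"],v-c["cy"]],-1); r=np.hypot(*a.transpose(2,0,1))+1e-9; th=r/f
ray=np.stack([np.sin(th)*a[...,0]/r,-np.sin(th)*a[...,1]/r,-np.cos(th)],-1)
M=c["mount"]; Rt=Rtool(s).as_matrix()
D=ray@M[:3,:3].T@Rt.T; o=s["ee_pos"]+Rt@M[:3,3]
m=((h[...,0]<6)|(h[...,0]>174))&(h[...,1]>170)&(h[...,2]>80)
k,l,st,_=cv2.connectedComponentsWithStats(m.astype(np.uint8)); m=l==1+np.argmax(st[1:,4])
t=(0.062-o[2])/D[...,2]; Q=(o+t[...,None]*D)[m]
print(m.sum(),rect(Q),u[m].mean(),v[m].mean())
plan([pose(511.5,44,110,168.6),pose(511.5,44,50,168.6)])
E
```

```text
8.2 [0.51099034 0.04322203 0.21763799] [-1.79992501e+02 -3.32418417e-02  1.68359714e+02] 0.06533510673144553 [ 3.46325386e-02 -2.38765617e-01  1.79967568e+00  9.46912148e-06
  1.58127728e+00 -1.33300242e+00]Traceback (most recent call last):
  File "<stdin>", line 3, in <module>
  File "h.py", line 12, in grab
    return p,d,cloud(n,p,d),cv2.cvtColor(p,cv2.COLOR_RGB2HSV)
               ~~~~~^^^^^^^
  File "h.py", line 8, in cloud
    T=c["world_from_camera"]; return P@T[:3,:3].T+T[:3,3]
      ~^^^^^^^^^^^^^^^^^^^^^
KeyError: 'world_from_camera'
```

View pics/wrist1.png

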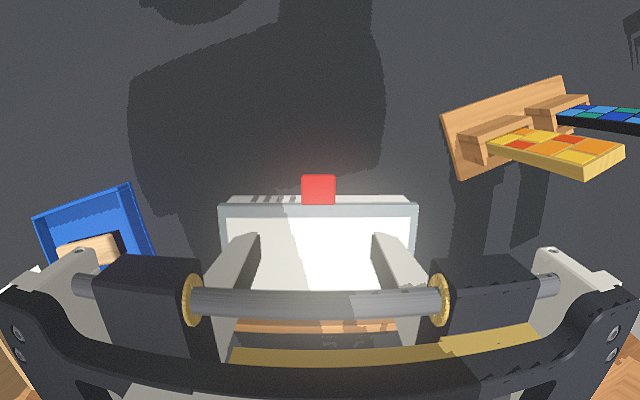

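Wrist view: tab at (318,190) between the finger lines, brush lying in the blue tray (90,250), amber panel at (555,152). I'll cast the tab's rays.

```bash
cat >> h.py <<'E'
def wrist(save=None):
    """picture, hsv, depth points in world from the fisheye; plus ray origin and directions"""
    s=bot.sense(); p,d=optics.read_camera("wrist")
    if save: cv2.imwrite(f"pics/{save}.png",p[:,:,::-1])
    c=optics.get_calibration("wrist"); f=200/np.tan(np.radians(c["fovy"]/2))
    v,u=np.mgrid[:400,:640]; a=np.stack([u-c["cx"],v-c["cy"]],-1); r=np.hypot(a[...,0],a[...,1])+1e-9; th=r/f
    ray=np.stack([np.sin(th)*a[...,0]/r,-np.sin(th)*a[...,1]/r,-np.cos(th)],-1)
    M=c["mount"]; Rt=Rtool(s).as_matrix(); D=ray@M[:3,:3].T@Rt.T; o=s["ee_pos"]+Rt@M[:3,3]
    return p,cv2.cvtColor(p,cv2.COLOR_RGB2HSV),o+D*(d/np.cos(th))[...,None],o,D,d
def big(m):
    k,l,st,_=cv2.connectedComponentsWithStats(m.astype(np.uint8)); return l==1+np.argmax(st[1:,4])
E
python3 - <<'E'
from h import *
p,h,W,o,D,d=wrist()
m=big(((h[...,0]<6)|(h[...,0]>174))&(h[...,1]>130)&(h[...,2]>80))
Q=(o+((.062-o[2])/D[...,2])[...,None]*D)[m]; print("tab",m.sum(),rect(Q))
print("tab depth",rect(W[m]),np.median(W[m][:,2]))
x,y,z=[W[...,i] for i in range(3)]
m=big((d>0)&(z>.202)&(z<.222)&(y<.32)&(y>.2)&(h[...,0]<40)&(h[...,1]>60)); print("amber top",m.sum(),rect(W[m]),np.median(W[m][:,2]))
plan([pose(511.5,44,110,168.6),pose(511.5,44,50,168.6)])
E
```

```text
tab 999 (array([512.8,  44.7]), array([34.5, 31. ]), 78.47)
tab depth (array([483.9,  51.2]), array([35.3, 90.7]), 78.06) 0.06305886788596177
amber top 1098 (array([497.3, 267.8]), array([13.5, 62.3]), 10.42) 0.2124782298555889
-0.001 0.002 0.270 -0.000 -0.000 -0.001   |d|=108mm 0.2deg
-0.001 0.002 0.420 -0.000 -0.000 -0.001   |d|=168mm 0.2deg
```

Emit:
move_arm(
  commands="-0.003 0.002 0.1 0 0 0;-0.003 0.002 0.2 0 0 0;-0.003 0.002 0.27 0 0 0;-0.003 0.002 0.34 0 0 0;-0.003 0.002 0.39 0 0 0;-0.003 0.002 0.42 0 0 0;-0.003 0.002 0.42 0 0 0;-0.003 0.002 0.42 0 0 0",
)

```text
time: 9.1
ee_pos: [0.5127, 0.0442, 0.0509]
tcp_rot: [3.141, 0.001, 2.941]
force: [0.1, 0.5, 0.7]
width: 0.0653
grasp_force: 0.0
```

Emit:
move_arm(
  commands="0 0 0 0 0 0;0 0 0 0 0 0;0 0 0 0 0 0;0 0 0 0 0 0;0 0 0 0 0 0;0 0 0 0 0 0;0 0 0 0 0 0",
  grip=0,
  squeeze=40,
)

```text
time: 9.8
ee_pos: [0.5127, 0.0455, 0.0504]
tcp_rot: [3.139, 0.001, 2.942]
force: [3.0, 11.1, 0.6]
width: 0.0354
grasp_force: 40.0
```

```bash
python3 - <<'E'
from h import *
s=bot.sense();print(s["time"],s["ee_pos"],np.degrees(s["tcp_rot"]),s["width"],s["force"])
# rotate the current pose about the hinge line
H=np.array([.6800,.0105,.050]); a=np.radians(78.6); ax=np.array([np.cos(a),np.sin(a),0])
ts=[]
for t in (3,7,11,15,19,23,27,31,35,39,43,47,51,54,55):
    q=R.from_rotvec(np.radians(t)*ax); ts.append((H+q.apply(s["ee_pos"]-H),q*Rtool(s)))
plan(ts); print(ts[-1][0])
E
```

```text
9.8 [0.51272623 0.04550029 0.05040509] [1.79844908e+02 3.63803213e-02 1.68552700e+02] 0.03535813536918454 [ 3.04011493 11.05398339  0.57452652]
-0.001 0.000 -0.022 0.000 0.017 0.000   |d|=9mm 3.0deg
-0.003 0.000 -0.052 0.000 0.039 0.000   |d|=21mm 7.0deg
-0.008 0.000 -0.081 0.000 0.061 0.000   |d|=33mm 11.0deg
-0.015 0.000 -0.111 0.000 0.083 0.000   |d|=45mm 15.0deg
-0.024 0.000 -0.139 0.000 0.106 0.000   |d|=56mm 19.0deg
-0.034 0.000 -0.167 0.000 0.128 0.000   |d|=68mm 23.0deg
-0.047 0.001 -0.194 0.000 0.150 0.000   |d|=80mm 27.0deg
-0.062 0.001 -0.220 0.000 0.172 0.000   |d|=91mm 31.0deg
-0.078 0.001 -0.245 0.000 0.194 0.001   |d|=103mm 35.0deg
-0.096 0.001 -0.269 0.000 0.217 0.001   |d|=114mm 39.0deg
-0.116 0.001 -0.291 0.000 0.239 0.001   |d|=125mm 43.0deg
-0.137 0.001 -0.312 0.000 0.261 0.001   |d|=136mm 47.0deg
-0.159 0.001 -0.332 0.000 0.283 0.001   |d|=147mm 51.0deg
-0.177 0.001 -0.345 0.000 0.300 0.001   |d|=155mm 54.0deg
-0.183 0.001 -0.349 0.000 0.306 0.001   |d|=158mm 55.0deg
[0.58448609 0.03103097 0.19021865]
```

Emit:
move_arm(
  commands="0 0.003 0 0 0 0;-0.001 0.003 -0.022 0 0.017 0;-0.003 0.003 -0.052 0 0.039 0;-0.008 0.003 -0.081 0 0.061 0;-0.015 0.003 -0.111 0 0.083 0;-0.024 0.003 -0.139 0 0.106 0;-0.034 0.003 -0.167 0 0.128 0;-0.047 0.003 -0.194 0 0.15 0;-0.062 0.003 -0.22 0 0.172 0;-0.078 0.003 -0.245 0 0.194 0.001;-0.096 0.003 -0.269 0 0.217 0.001",
)

```text
time: 10.9
ee_pos: [0.55, 0.038, 0.1577]
tcp_rot: [-3.141, -0.686, 2.938]
force: [-5.2, 5.0, -3.7]
width: 0.0358
grasp_force: 40.0
```

```bash
python3 - <<'E'
from h import *
s=bot.sense();print(s["time"],s["ee_pos"],np.degrees(s["tcp_rot"]),s["width"],s["grasp_force"],s["force"],s["joints"],s["joint_vel"])
H=np.array([.6800,.0105,.050]); a=np.radians(78.6); ax=np.array([np.cos(a),np.sin(a),0])
ts=[]
v=s["ee_pos"]-H; print(np.linalg.norm(v))
for t in (4,8,12,15,16):
    q=R.from_rotvec(np.radians(t)*ax); ts.append((H+q.apply(s["ee_pos"]-H),q*Rtool(s)))
plan(ts)
E
```

```text
10.9 [0.55001638 0.0380444  0.15768626] [-179.93995752  -39.31975011  168.35122776] 0.03584621672647049 40.0051474571228 [-5.15410379  4.98748925 -3.69812746] [-0.03343601  0.29941184  1.45579385  0.12064944  2.06264468 -1.38169213] [-0.0539231   0.50844989 -0.56299896  0.11934428  0.76266964  0.01167546]
0.1710285518807241
-0.001 0.000 -0.030 0.000 0.022 0.000   |d|=12mm 4.0deg
-0.004 0.000 -0.060 0.000 0.044 0.000   |d|=24mm 8.0deg
-0.009 0.000 -0.089 0.000 0.067 0.000   |d|=36mm 12.0deg
-0.014 0.000 -0.111 0.000 0.083 0.000   |d|=45mm 15.0deg
-0.016 0.000 -0.118 0.000 0.089 0.000   |d|=48mm 16.0deg
```

Emit:
move_arm(
  commands="-0.001 0 -0.03 0 0.022 0;-0.004 0 -0.06 0 0.044 0;-0.009 0 -0.089 0 0.067 0;-0.014 0 -0.111 0 0.083 0;-0.016 0 -0.118 0 0.088 0;-0.016 0 -0.118 0 0.088 0;-0.016 0 -0.118 0 0.088 0",
)

```text
time: 11.6
ee_pos: [0.5844, 0.0311, 0.1903]
tcp_rot: [-3.14, -0.958, 2.938]
force: [2.1, 3.0, 3.0]
width: 0.0353
grasp_force: 40.0
```

```bash
cat >> h.py <<'E'
def board(W,ok):
    """plane of the lit face from points: returns tilt in deg and normal"""
    Q=W[ok]; c=Q.mean(0)
    for _ in range(5):
        n=np.linalg.svd(Q-Q.mean(0),full_matrices=False)[2][2]; e=(Q-Q.mean(0))@n; Q=Q[abs(e)<.004]
    n*=np.sign(n[2]); return np.degrees(np.arccos(n[2])),np.degrees(np.arctan2(n[1],n[0])),Q.mean(0),len(Q)
E
python3 - <<'E'
from h import *
s=bot.sense();print(s["time"],s["ee_pos"],np.degrees(s["tcp_rot"]),s["width"],s["force"])
for n in ("side","top"):
    p,d,W,h=grab(n,n+"2"); x,y,z=[W[...,i] for i in range(3)]
    m=(d>0)&(x>.5)&(x<.75)&(y>-.12)&(y<.18)&(h[...,1]<60)&(h[...,2]>120)&(z>.06)&(z<.18)
    m&=abs((x-.68)*.98*np.sin(.96)-(y-.0105)*.198*np.sin(.96)+(z-.05)*np.cos(.96)-.014)<.02
    print(n,m.sum(),board(W,m))
E
```

```text
11.6 [0.58442157 0.03108656 0.19031405] [-179.93557739  -54.91637947  168.33744174] 0.03525013204682375 [2.06284811 2.97328812 3.02080421]
side 1656 (np.float64(54.886184584841914), np.float64(-11.703079936760874), array([ 0.64177704, -0.01106697,  0.11994527]), 1333)
top 308 (np.float64(54.99681349053345), np.float64(-11.278502676686795), array([0.65046959, 0.09649413, 0.14107939]), 304)
```

View pics/side2.png

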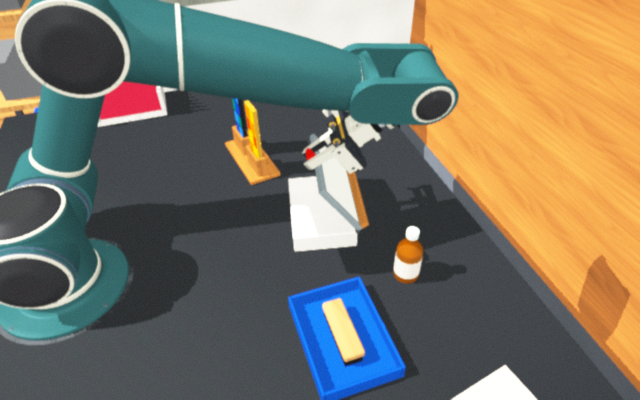

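Side view: board raised and held by the tab at (310,153), brush in the tray (343,330), and the plane fit gives 55°. Now release and back off.

```bash
python3 - <<'E'
from h import *
s=bot.sense(); r=Rtool(s); P=s["ee_pos"]-r.apply([0,0,.07])
plan([(P,r),pose(620,60,380,168.6)])
A=pose(620,60,380,168.6)
plan([pose(497.3,268,330,190.3)],A)
print(P)
E
```

```text
0.000 -0.000 -0.175 0.000 0.000 0.000   |d|=70mm 0.0deg
0.346 0.088 -0.332 0.000 -0.305 -0.001   |d|=195mm 54.9deg
0.403 0.449 0.125 -0.000 0.000 -0.121   |d|=247mm 21.7deg
[0.64048169 0.01957779 0.23060002]
```

Emit:
move_arm(
  commands="0 0 0 0 0 0;0 0 0 0 0 0;0 0 0 0 0 0;0 0 0 0 0 0;0 0 -0.05 0 0 0;0 0 -0.11 0 0 0;0 0 -0.175 0 0 0;0.05 0.01 -0.22 0 -0.03 0;0.12 0.03 -0.26 0 -0.07 0;0.19 0.05 -0.29 0 -0.12 0;0.25 0.06 -0.31 0 -0.165 0;0.3 0.08 -0.32 0 -0.21 0;0.33 0.085 -0.33 0 -0.255 0;0.346 0.088 -0.332 0 -0.305 0;0.346 0.088 -0.332 0 -0.305 0;0.346 0.088 -0.332 0 -0.305 0",
  grip=0.7,
)

```text
time: 13.3
ee_pos: [0.619, 0.0598, 0.3804]
tcp_rot: [-3.141, -0.001, 2.939]
force: [0.7, 0.5, 0.6]
width: 0.0649
grasp_force: 0.0
```

Emit:
move_arm(
  commands="0.1 0.11 0.03 0 0 -0.03;0.2 0.22 0.06 0 0 -0.06;0.3 0.33 0.09 0 0 -0.09;0.38 0.42 0.12 0 0 -0.121;0.403 0.449 0.125 0 0 -0.121;0.403 0.449 0.125 0 0 -0.121;0.403 0.449 0.125 0 0 -0.121",
  grip=1,
)

```text
time: 14.0
ee_pos: [0.4984, 0.2686, 0.3281]
tcp_rot: [-3.14, -0.005, -2.963]
force: [1.1, 1.0, 0.5]
width: 0.0929
grasp_force: 0.0
```

```bash
python3 - <<'E'
from h import *
s=bot.sense();print(s["time"],s["ee_pos"],np.degrees(s["tcp_rot"]),s["width"],s["force"])
for n in ("side","top"):
    p,d,W,h=grab(n,n+"3"); x,y,z=[W[...,i] for i in range(3)]
    m=(d>0)&(x>.5)&(x<.75)&(y>-.12)&(y<.18)&(h[...,1]<60)&(h[...,2]>120)&(z>.06)&(z<.18)
    m&=abs((x-.68)*.98*np.sin(.96)-(y-.0105)*.198*np.sin(.96)+(z-.05)*np.cos(.96)-.014)<.02
    print(n,m.sum(),board(W,m))
p,h,W,o,D,d=wrist("wrist3"); x,y,z=[W[...,i] for i in range(3)]
m=big((d>0)&(z>.202)&(z<.222)&(y<.32)&(y>.2)&(h[...,0]<40)&(h[...,1]>60)); print("amber top",m.sum(),rect(W[m]),np.median(W[m][:,2]))
plan([pose(497.5,268.3,260,190.3),pose(497.5,268.3,193,190.3)])
E
```

```text
14.0 [0.498359   0.26856783 0.32808521] [-179.88575614   -0.29319584 -169.77841278] 0.09286535594148944 [1.14947787 0.97738493 0.53664738]
side 1905 (np.float64(54.846546158362074), np.float64(-11.606549984408787), array([0.64138588, 0.00285388, 0.1244481 ]), 1546)
top 2193 (np.float64(54.980103340607656), np.float64(-11.481519894982538), array([0.64583916, 0.01858176, 0.12561539]), 2135)
amber top 1030 (array([497.5, 268.4]), array([12.9, 59. ]), 10.22) 0.21288213714735654
0.003 0.004 0.173 -0.000 -0.001 -0.001   |d|=69mm 0.3deg
0.003 0.004 0.340 -0.000 -0.001 -0.001   |d|=136mm 0.3deg
```

Emit:
move_arm(
  commands="0.002 0.003 0.09 0 0 0;0.002 0.003 0.17 0 0 0;0.002 0.003 0.24 0 0 0;0.002 0.003 0.3 0 0 0;0.002 0.003 0.335 0 0 0;0.002 0.003 0.34 0 0 0;0.002 0.003 0.34 0 0 0;0.002 0.003 0.34 0 0 0",
)

```text
time: 14.95
ee_pos: [0.4977, 0.2689, 0.1951]
tcp_rot: [-3.141, 0.001, -2.965]
force: [0.0, 0.1, 0.5]
width: 0.0929
grasp_force: 0.0
```

Emit:
move_arm(
  commands="0 0 0 0 0 0;0 0 0 0 0 0;0 0 0 0 0 0;0 0 0 0 0 0;0 0 0 0 0 0;0 0 0 0 0 0;0 0 0 0 0 0",
  grip=0,
  squeeze=50,
)

```text
time: 15.65
ee_pos: [0.4971, 0.269, 0.1937]
tcp_rot: [-3.141, -0.0, -2.964]
force: [0.4, 0.2, 0.2]
width: 0.0598
grasp_force: 50.0
```

Emit:
move_arm(
  commands="0 0 -0.01 0 0 0;0 0 -0.03 0 0 0;0 0 -0.06 0 0 0;0 0 -0.1 0 0 0;0 0 -0.14 0 0 0;0 0 -0.19 0 0 0;0 0 -0.25 0 0 0;0 0 -0.31 0 0 0;0 0 -0.37 0 0 0;0 0 -0.43 0 0 0;0 0 -0.48 0 0 0;0 0 -0.51 0 0 0;0 0 -0.52 0 0 0;0 0 -0.52 0 0 0;0 0 -0.52 0 0 0",
)

```text
time: 17.15
ee_pos: [0.4971, 0.2691, 0.4007]
tcp_rot: [-3.14, -0.002, -2.964]
force: [-0.6, -0.3, -1.8]
width: 0.0598
grasp_force: 50.0
```

```bash
cat >> h.py <<'E'
Hinge=np.array([.6802,.0105,.050]); BY=-11.45
def frame(t=55.):  # hinge frame rotation
    return R.from_euler('z',BY,degrees=True)*R.from_euler('y',t,degrees=True)
def place(along,off,yoff=0,t=55.,tp=None):
    """TCP pose with panel bottom `along` mm up the board from the ledge, `off` mm above the face; tp: panel tilt"""
    F=frame(t); Rp=frame(tp or t)
    # tool: z = board +x, y = board +y
    r=Rp*R.from_matrix(np.array([[0,0,1],[0,1,0],[-1,0,0]]).T.T)
    return Hinge+F.apply(np.array([-(12+181.7+along),yoff,20+off])/1000),r
E
python3 - <<'E'
from h import *
s=bot.sense();print(s["time"],s["ee_pos"],np.degrees(s["tcp_rot"]),s["width"],s["grasp_force"],s["force"])
T=Rtool(s)
for n in ("side","top"):
    p,d,W,h=grab(n,n+"4"); x,y,z=[W[...,i] for i in range(3)]
    m=big((d>0)&(x>.42)&(x<.58)&(y>.2)&(y<.31)&(h[...,0]>5)&(h[...,0]<40)&(h[...,1]>90)&(z>.15)&(z<.42))
    Q=W[m]; print(n,m.sum())
    L=T.inv().apply(Q-s["ee_pos"])*1000; print(np.round(np.percentile(L,[1,5,50,95,99],axis=0),1))
    if n=="side":
        for lo in range(0,180,30):
            k=(L[:,2]>lo)&(L[:,2]<lo+30); print(lo,np.round(np.percentile(L[k][:,0],[5,50,95]),1),np.round(np.percentile(L[k][:,1],[5,95]),1)) if k.sum()>5 else 0
print(place(0,0)[0],place(0,0)[1].as_matrix())
E
```

```text
17.15 [0.49707993 0.26907533 0.40068074] [-1.79924692e+02 -8.96581564e-02 -1.69845550e+02] 0.05980369263634731 49.9905002117157 [-0.60029602 -0.33988725 -1.84787809]
side 885
[[ -4.9 -34.2 -16.1]
 [ -3.4 -32.9 -12.2]
 [  6.4 -16.1  79.7]
 [  7.8  24.3 171.3]
 [  8.3  28.9 181. ]]
0 [-2.1  6.6  7.9] [-33.1  24.3]
30 [-3.5  6.4  7.7] [-33.   22.5]
60 [-3.7  6.3  7.7] [-32.5  20.5]
90 [-3.   6.2  7.6] [-33.  23.]
120 [-3.1  6.3  7.6] [-33.4  20.3]
150 [-3.4  6.4  7.7] [-32.2  22.3]
top 8
[[-5.500e+00 -3.000e+01  1.636e+02]
 [-4.900e+00 -2.980e+01  1.653e+02]
 [ 1.000e-01 -2.890e+01  1.758e+02]
 [ 3.400e+00 -2.760e+01  1.810e+02]
 [ 3.500e+00 -2.740e+01  1.811e+02]]
[0.58736635 0.02930287 0.22014128] [[-0.80284954  0.19851271  0.5621613 ]
 [ 0.16261209  0.98009831 -0.11386221]
 [-0.57357644  0.         -0.81915204]]
```

View pics/side4.png

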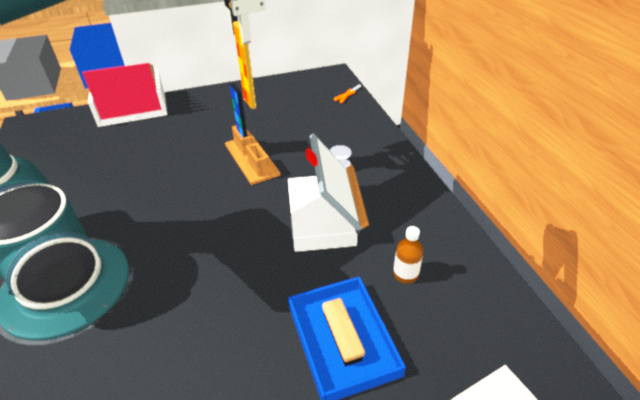

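Side view: panel held upright and centred at (245,65), bottom 181 mm below the TCP, rack pocket empty (258,155), and the board holds at 55°. Next: move to beside and above the board.

```bash
python3 - <<'E'
from h import *
s=bot.sense()
p,r=place(60,60); A=(p+[0,0,.12],r)
up=(s["ee_pos"]+[0,0,.04],Rtool(s))
mid=((up[0]+A[0])/2, R.from_rotvec(.5*(A[1]*up[1].inv()).as_rotvec())*up[1])
plan([up,mid,A]); print(A[0])
E
```

```text
0.000 -0.000 -0.100 0.000 0.000 0.000   |d|=40mm 0.0deg
-0.075 -0.322 -0.079 0.018 -0.096 0.058   |d|=136mm 20.5deg
-0.151 -0.644 -0.057 0.036 -0.193 0.116   |d|=265mm 41.0deg
[0.60180764 0.02637788 0.42370499]
```

Emit:
move_arm(
  commands="0 0 -0.04 0 0 0;0 0 -0.09 0 0 0;-0.008 -0.03 -0.1 0.002 -0.01 0.006;-0.022 -0.096 -0.094 0.005 -0.029 0.017;-0.038 -0.16 -0.09 0.009 -0.048 0.029;-0.053 -0.225 -0.086 0.013 -0.067 0.041;-0.068 -0.29 -0.082 0.016 -0.087 0.052;-0.083 -0.355 -0.077 0.02 -0.106 0.064;-0.098 -0.42 -0.072 0.023 -0.125 0.075;-0.113 -0.483 -0.068 0.027 -0.145 0.087;-0.128 -0.547 -0.063 0.031 -0.164 0.099;-0.14 -0.6 -0.06 0.034 -0.18 0.108;-0.148 -0.63 -0.058 0.035 -0.189 0.114;-0.151 -0.644 -0.057 0.036 -0.193 0.116;-0.151 -0.644 -0.057 0.036 -0.193 0.116;-0.151 -0.644 -0.057 0.036 -0.193 0.116",
)

```text
time: 18.85
ee_pos: [0.6018, 0.0264, 0.4245]
tcp_rot: [3.14, 0.613, 2.943]
force: [0.7, 0.0, -2.3]
width: 0.0598
grasp_force: 50.0
```

```bash
python3 - <<'E'
from h import *
s=bot.sense();print(s["time"],s["ee_pos"],np.degrees(s["tcp_rot"]),s["width"],s["force"])
plan([place(60,60),place(30,30),place(15,12)])
for n in ("side","top"):
    p,d,W,h=grab(n,n+"5"); x,y,z=[W[...,i] for i in range(3)]
    m=big((d>0)&(x>.52)&(x<.78)&(y>-.1)&(y<.12)&(h[...,0]>5)&(h[...,0]<40)&(h[...,1]>90)&(z>.25)&(z<.45))
    L=Rtool(s).inv().apply(W[m]-s["ee_pos"])*1000; print(n,m.sum(),np.round(np.percentile(L,[2,50,98],axis=0),1))
    for lo in range(0,180,45):
        k=(L[:,2]>lo)&(L[:,2]<lo+45); print(lo,k.sum(),np.round(np.percentile(L[k][:,0],[5,50,95]),1),np.round(np.percentile(L[k][:,1],[5,95]),1)) if k.sum()>5 else 0
E
```

```text
18.85 [0.60182235 0.02636386 0.42447377] [179.93529704  35.10886939 168.60979318] 0.05981988906807394 [ 0.72261444  0.01985285 -2.33747237]
0.174 -0.000 0.247 0.001 0.001 0.000   |d|=121mm 0.2deg
0.249 -0.000 0.322 0.001 0.001 0.000   |d|=163mm 0.2deg
0.294 -0.000 0.359 0.001 0.001 0.000   |d|=186mm 0.2deg
side 911 [[ -5.5 -33.2 -16. ]
 [ -4.2 -27.7  82.3]
 [  6.6  26.1 178.1]]
0 202 [-5.5 -4.6  5.7] [-32.9  21.9]
45 228 [-5.3 -3.7  6. ] [-32.7  18.1]
90 212 [-5.3 -4.   6.1] [-32.3  19.4]
135 193 [-5.3 -3.7  6. ] [-33.   19.2]
top 1616 [[ -8.  -28.2 -19.2]
 [ -6.2   0.2  56.4]
 [  3.3  29.4 174.7]]
0 368 [-7.6 -6.4 -4.9] [-26.8  27.1]
45 336 [-7.7 -6.3 -4.7] [-26.6  27.1]
90 297 [-7.8 -6.2 -4.8] [-25.8  27.8]
135 254 [-7.8 -6.3 -4.8] [-26.   28.3]
```

Emit:
move_arm(
  commands="0.03 0 0.04 0 0 0;0.07 0 0.1 0 0 0;0.115 0 0.165 0 0 0;0.155 0 0.22 0 0 0;0.174 0 0.247 0 0 0;0.2 0 0.272 0 0 0;0.225 0 0.297 0.001 0.001 0;0.249 0 0.322 0.001 0.001 0;0.265 0 0.335 0.001 0.001 0;0.28 0 0.347 0.001 0.001 0;0.29 0 0.356 0.001 0.001 0;0.294 0 0.359 0.001 0.001 0;0.294 0 0.359 0.001 0.001 0;0.294 0 0.359 0.001 0.001 0",
)

```text
time: 20.35
ee_pos: [0.5889, 0.0291, 0.2401]
tcp_rot: [-3.14, 0.611, 2.942]
force: [-1.0, -0.5, -3.3]
width: 0.0598
grasp_force: 50.0
```

```bash
python3 - <<'E'
from h import *
s=bot.sense();print(s["time"],s["ee_pos"],np.degrees(s["tcp_rot"]),s["force"],Rtool(s).inv().apply(s["force"]))
plan([place(15,4),place(15,0),place(3,0)])
F=frame()
for n in ("side","top"):
    p,d,W,h=grab(n,n+"6"); x,y,z=[W[...,i] for i in range(3)]
    L=F.inv().apply(W-Hinge)*1000
    H,S,V=[h[...,i].astype(int) for i in range(3)]
    ok=(d>0)&(z<.35)
    def q(name,m,a): 
        print(n,name,m.sum(),np.round(np.percentile(L[m],[3,50,97],axis=0)[:,a],1).tolist()) if m.sum()>5 else print(n,name,m.sum())
    box=ok&(L[...,0]>-160)&(L[...,0]<10)&(abs(L[...,1])<115)
    q("face z",box&(L[...,0]<-20)&(S<60)&(V>120)&(abs(L[...,2]-14)<9),2)
    q("panel front z",box&(abs(L[...,1])<40)&(L[...,0]<-40)&(S>90)&(L[...,2]>20)&(L[...,2]<60),2)
    q("panel y",box&(abs(L[...,1])<50)&(L[...,0]<-40)&(S>90)&(L[...,2]>28)&(L[...,2]<60),1)
    q("panel bottom x",box&(abs(L[...,1])<28)&(L[...,0]<-14)&(S>90)&(L[...,2]>33)&(L[...,2]<60),0)
    q("ledge xz",box&(abs(L[...,1])>40)&(L[...,0]>-18)&(S>90)&(L[...,2]>18)&(L[...,2]<40),[0,2])
E
```

```text
20.35 [0.58894044 0.02907869 0.24007951] [-179.91269335   34.99054313  168.57391333] [-0.97344824 -0.53971733 -3.30552083] [ 2.58961687 -0.71847736  2.22329462]
0.022 -0.000 0.001 -0.000 -0.000 0.000   |d|=9mm 0.1deg
0.032 -0.000 0.001 -0.000 -0.000 0.000   |d|=13mm 0.1deg
0.032 -0.000 0.031 -0.000 -0.000 0.000   |d|=18mm 0.1degTraceback (most recent call last):
  File "<stdin>", line 7, in <module>
  File "scipy/spatial/transform/_rotation.pyx", line 2580, in scipy.spatial.transform._rotation.Rotation.apply
ValueError: Expected input of shape (3,) or (P, 3), got (400, 640, 3).
```

```bash
cat > chk.py <<'E'
from h import *
import sys
F=frame().as_matrix()
for n in ("side","top"):
    p,d,W,h=grab(n,n+sys.argv[1]); z=W[...,2]
    L=(W-Hinge)@F*1000
    H,S,V=[h[...,i].astype(int) for i in range(3)]
    ok=(d>0)&(z<.35)
    def q(name,m,a): 
        print(n,name,m.sum(),np.round(np.percentile(L[m],[3,50,97],axis=0)[:,a],1).tolist()) if m.sum()>5 else print(n,name,m.sum())
    box=ok&(L[...,0]>-160)&(L[...,0]<10)&(abs(L[...,1])<115)
    q("face z",box&(abs(L[...,1])>45)&(L[...,0]<-20)&(S<60)&(V>120)&(abs(L[...,2]-14)<9),2)
    P=ok&(abs(L[...,1])<50)&(L[...,0]<-40)&(L[...,0]>-240)&(S>90)&(L[...,2]>19)&(L[...,2]<60)
    q("panel front z",P,2); 
    for a in (-160,-120,-80,-60): q(f"  x~{a}: y z",P&(abs(L[...,0]-a)<15),[1,2])
    q("panel x",ok&(abs(L[...,1])<25)&(L[...,0]<-14)&(S>90)&(L[...,2]>22)&(L[...,2]<60),0)
    q("ledge xz",box&(abs(L[...,1])>40)&(L[...,0]>-18)&(S>90)&(L[...,2]>18)&(L[...,2]<40),[0,2])
    k=box&(abs(L[...,1])>45)&(L[...,0]<-20)&(S<60)&(V>120)&(abs(L[...,2]-14)<9); print(board(W,k))
E
python3 chk.py 6
```

```text
side face z 722 [5.9, 12.7, 14.1]
side panel front z 806 [27.6, 37.3, 38.6]
side   x~-160: y z 142 [[-33.2, 27.4], [-21.2, 37.2], [24.4, 38.5]]
side   x~-120: y z 130 [[-33.1, 27.0], [-22.1, 37.3], [19.9, 38.5]]
side   x~-80: y z 124 [[-33.3, 27.9], [-18.9, 37.2], [24.1, 38.4]]
side   x~-60: y z 114 [[-33.2, 27.9], [-18.8, 37.2], [23.2, 38.3]]
side panel x 526 [-308.6, -143.2, -37.1]
side ledge xz 231 [[-12.8, 18.9], [-9.4, 27.2], [0.9, 31.1]]
(np.float64(54.55562135592839), np.float64(-13.68703016147871), array([ 0.62126036, -0.06312108,  0.1332663 ]), 646)
top face z 1262 [9.2, 14.3, 16.6]
top panel front z 1156 [30.8, 38.9, 41.1]
top   x~-160: y z 170 [[-27.8, 37.4], [0.4, 39.2], [27.9, 40.9]]
top   x~-120: y z 152 [[-27.1, 37.1], [-0.2, 39.2], [28.1, 41.0]]
top   x~-80: y z 138 [[-27.1, 36.9], [0.7, 39.0], [28.2, 40.9]]
top   x~-60: y z 141 [[-27.3, 37.0], [1.4, 38.9], [28.7, 41.3]]
top panel x 1060 [-312.2, -154.7, -37.3]
top ledge xz 367 [[-15.1, 19.0], [-10.6, 27.6], [-2.1, 33.4]]
(np.float64(54.69614217983592), np.float64(-11.36690133340333), array([0.64290952, 0.02114126, 0.1302205 ]), 1211)
```

View pics/top6.png

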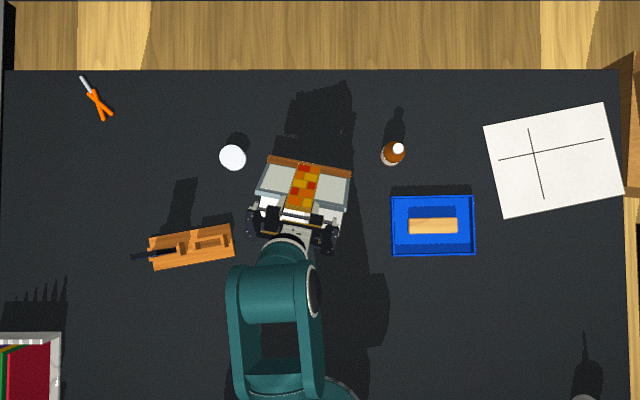

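Top view: panel over the board, square to it at (302,187), brush in the tray, spool and bottle untouched. Measured gap to the face is about 12 mm, matching the plan.

Emit:
move_arm(
  commands="0.01 0 0 0 0 0;0.02 0 0 0 0 0;0.026 0 0.005 0 0 0;0.03 0 0.012 0 0 0;0.03 0 0.02 0 0 0;0.03 0 0.027 0 0 0;0.03 0 0.031 0 0 0;0.03 0 0.031 0 0 0;0.03 0 0.031 0 0 0",
)

```text
time: 21.4
ee_pos: [0.5861, 0.0296, 0.2225]
tcp_rot: [-3.14, 0.61, 2.942]
force: [-0.5, 0.7, -1.6]
width: 0.0597
grasp_force: 50.0
```

```bash
python3 - <<'E'
from h import *
s=bot.sense();print(s["time"],s["ee_pos"],np.degrees(s["tcp_rot"]),s["force"],Rtool(s).inv().apply(s["force"]),s["wrist_torque"])
print("board-frame TCP",frame().inv().apply(s["ee_pos"]-Hinge)*1000)
E
```

```text
21.4 [0.58614812 0.02961102 0.22248632] [-179.89728624   34.94656672  168.58405744] [-0.46015015  0.67629893 -1.59127447] [1.39094155 0.57357831 0.96827804] [0.15914521 0.62287845 0.00430495]
board-frame TCP [-1.96340876e+02  6.01824983e-02  2.03168983e+01]
```

Emit:
move_arm(
  commands="0.001 0 0.003 0 0 0;0.001 0 0.006 0 0 0;0.001 0 0.006 0 0 0;0.001 0 0.006 0 0 0",
)

```text
time: 21.8
ee_pos: [0.5872, 0.0294, 0.2204]
tcp_rot: [-3.14, 0.61, 2.942]
force: [0.6, -0.5, -2.1]
width: 0.0597
grasp_force: 50.0
```

```bash
cat > f.py <<'E'
from h import *
s=bot.sense();print(s["time"],np.degrees(s["tcp_rot"]),"tool force",Rtool(s).inv().apply(s["force"]),s["wrist_torque"])
print("board-frame TCP",frame().inv().apply(s["ee_pos"]-Hinge)*1000)
E
python3 f.py
```

```text
21.8 [-179.89992314   34.96127866  168.58521157] tool force [ 0.64209357 -0.39937224  2.09452304] [ 0.13283215  0.34121184 -0.03244773]
board-frame TCP [-1.94005284e+02  6.88898979e-02  1.99408735e+01]
```

Emit:
move_arm(
  commands="0.001 0 0.002 0 0 0;0.001 0 0.004 0 0 0;0.001 0 0.004 0 0 0;0.001 0 0.004 0 0 0",
)

```text
time: 22.2
ee_pos: [0.5879, 0.0293, 0.2204]
tcp_rot: [-3.14, 0.612, 2.942]
force: [-9.7, 2.0, 10.0]
width: 0.0596
grasp_force: 50.0
```

```bash
python3 f.py; python3 chk.py 7
```

```text
22.2 [-179.92418543   35.05692623  168.57146611] tool force [  2.33839147   0.03453888 -13.91696363] [-0.08489433  1.08297863 -0.28149499]
board-frame TCP [-1.93625261e+02  1.43606003e-01  2.05650184e+01]
side face z 930 [6.1, 12.7, 14.1]
side panel front z 635 [20.0, 25.1, 26.2]
side   x~-160: y z 120 [[-33.3, 19.9], [-14.1, 25.2], [23.1, 26.0]]
side   x~-120: y z 113 [[-31.9, 19.6], [-12.9, 25.0], [22.0, 26.3]]
side   x~-80: y z 107 [[-32.2, 20.7], [-11.3, 25.0], [24.7, 25.8]]
side   x~-60: y z 99 [[-32.4, 20.5], [-12.9, 24.7], [25.2, 25.9]]
side panel x 509 [-293.5, -128.1, -22.6]
side ledge xz 259 [[-12.4, 18.5], [-9.4, 26.3], [0.1, 31.2]]
(np.float64(54.60118243340628), np.float64(-11.59031408619271), array([ 0.63073002, -0.01988606,  0.13258077]), 839)
top face z 1201 [11.7, 14.4, 16.6]
top panel front z 998 [22.4, 26.6, 28.9]
top   x~-160: y z 174 [[-28.0, 24.5], [-0.6, 26.6], [28.0, 29.3]]
top   x~-120: y z 160 [[-27.7, 24.8], [0.5, 26.8], [28.1, 28.9]]
top   x~-80: y z 140 [[-26.7, 24.5], [0.3, 26.7], [27.7, 28.5]]
top   x~-60: y z 134 [[-26.8, 24.4], [-0.5, 26.5], [28.3, 28.5]]
top panel x 971 [-298.5, -133.0, -19.4]
top ledge xz 360 [[-14.5, 18.8], [-10.3, 27.7], [-0.8, 33.3]]
(np.float64(54.70972057670383), np.float64(-11.42016447999763), array([0.64328911, 0.01938583, 0.12940733]), 1179)
```

Emit:
move_arm(
  commands="0 0 -0.002 0 0 0;0 0 -0.002 0 0 0;0 0 -0.002 0 0 0",
  squeeze=20,
)

```text
time: 22.6
ee_pos: [0.5875, 0.0294, 0.22]
tcp_rot: [-3.14, 0.611, 2.942]
force: [-2.9, 0.5, 5.0]
width: 0.0599
grasp_force: 20.0
```

```bash
python3 f.py
```

```text
22.6 [-179.91877094   35.01274613  168.57898804] tool force [-0.4328329  -0.13158255 -5.79977652] [ 0.11759841  0.02468891 -0.01489317]
board-frame TCP [-1.93560110e+02  1.45008374e-01  1.99838565e+01]
```

Resting lightly on the ledge (about 6 N). Release and retreat.

Emit:
move_arm(
  commands="0 0 0 0 0 0;0 0 0 0 0 0;0 0 0 0 0 0;0 0 0 0 0 0;0 0 0 0 0 0",
  grip=0.85,
)

```text
time: 23.1
ee_pos: [0.5872, 0.0294, 0.2193]
tcp_rot: [-3.14, 0.61, 2.942]
force: [-1.1, -0.6, -0.1]
width: 0.0791
grasp_force: 0.0
```

Emit:
move_arm(
  commands="0 0 -0.03 0 0 0;0 0 -0.07 0 0 0;0 0 -0.12 0 0 0;0 0 -0.18 0 0 0;0 0 -0.25 0 0 0;0 0 -0.33 0 0 0;0 0 -0.38 0 0 0;0 0 -0.38 0 0 0;0 0 -0.38 0 0 0",
)

```text
time: 24.0
ee_pos: [0.5018, 0.047, 0.3441]
tcp_rot: [-3.14, 0.611, 2.942]
force: [0.3, -0.7, -1.1]
width: 0.0789
grasp_force: 0.0
```

```bash
python3 f.py; python3 chk.py 8; python3 - <<'E'
import cv2,numpy as np
a=cv2.imread("pics/side8.png");b=cv2.imread("pics/top8.png")
cv2.imwrite("pics/c8.png",np.hstack([cv2.resize(a[80:280,220:420],(400,400)),cv2.resize(b[120:320,210:410],(400,400))]))
E
```

```text
24.0 [-179.91937945   34.99478033  168.59166537] tool force [ 0.30456069 -0.58719695  1.11206807] [0.13371022 0.26828667 0.01200868]
board-frame TCP [-3.45357265e+02  3.27029209e-01  1.95617872e+01]
side face z 963 [5.9, 12.7, 14.0]
side panel front z 682 [19.7, 24.5, 25.7]
side   x~-160: y z 123 [[-32.8, 20.1], [-12.9, 24.5], [23.7, 25.8]]
side   x~-120: y z 107 [[-32.9, 20.2], [-11.9, 24.5], [23.3, 25.8]]
side   x~-80: y z 105 [[-33.0, 20.5], [-8.4, 24.6], [25.2, 25.7]]
side   x~-60: y z 102 [[-33.1, 19.7], [-12.9, 24.6], [21.0, 25.7]]
side panel x 494 [-209.1, -124.0, -22.3]
side ledge xz 263 [[-12.3, 18.4], [-9.3, 26.2], [0.3, 31.1]]
(np.float64(54.58984655500446), np.float64(-11.505062143094305), array([ 0.63088045, -0.01701289,  0.13314008]), 863)
top face z 1270 [8.5, 14.3, 16.6]
top panel front z 983 [22.7, 26.1, 28.3]
top   x~-160: y z 175 [[-27.1, 23.6], [1.2, 26.1], [28.3, 28.4]]
top   x~-120: y z 163 [[-27.0, 23.8], [0.4, 26.0], [28.0, 27.8]]
top   x~-80: y z 147 [[-27.1, 24.0], [0.2, 26.3], [27.5, 28.4]]
top   x~-60: y z 141 [[-27.2, 24.3], [1.4, 26.2], [27.5, 28.2]]
top panel x 917 [-211.2, -126.2, -20.3]
top ledge xz 367 [[-15.4, 18.8], [-10.6, 28.0], [-1.4, 33.5]]
(np.float64(54.59384805560297), np.float64(-11.380093248599618), array([0.64218308, 0.02191026, 0.13147171]), 1213)
```

View pics/c8.png

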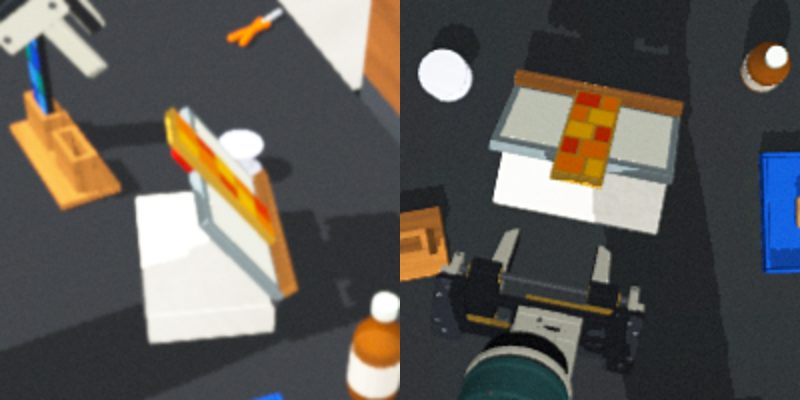

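The view shows the panel flat and square on the board with its foot on the ledge. The gripper is clear, and the bottle and spool haven't moved.

```bash
python3 -c "
from station import workorder; print(workorder.job_done())"
```

```text
the job is handed in; nothing more can be done
None
```

The job is handed in: the brush is in the tray, the board is holding at about 55°, and the amber panel is leaning straight and flat on it with its bottom edge on the ledge. The arm finished at 24 s, with the gripper clear of everything.

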